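# Bring the capped pot to the double ring of the warming plate and close it

### The job

On the warming plate, slide the open white dish off the double ring and over to the square mark, slide the capped steel pot to the double ring, and leave each centred on its mark; once the pot is there, push its raised black cap down until it is fully home. Slide both along the plate without lifting or tipping them, working round the square jar, and leave the jar, the slide box and the two eyepieces where they stand.

Things in the scene. Friction and masses are not known exactly. Their poses are not given: they have to be found in the camera images.
- plate: Fixed warming plate, 290 x 430 mm (its x and y), flat aluminium top 280 x 420 mm, 30 mm above the bench. Origin at the centre of its underside. Six places are engraved on the top in 2 rows (x = -67.5 and +67.5 mm in its frame) of 3 columns (y = -135, 0 and +135 mm). Engravings are flush.
- mark_double: One of the six places engraved on the plate; origin at its centre, on the plate's top surface; axes as the plate's. This is the double ring (two concentric circles, 124 and 110 mm across), always at one of the four corner places; the dish starts on it.
- mark_square: One of the six places engraved on the plate; origin at its centre, on the plate's top surface; axes as the plate's. This is the square mark (112 mm square outline), always at one of the two places of the middle column, empty at the start. The other four places have a single ring 106 mm across.
- dish: Loose open round dish, white ceramic, straight wall, 90 mm outside diameter, 45 mm high, wall 4 mm, about 0.3 kg. Origin at the centre of its underside, z up. Starts within about 12 mm of the centre of the double ring.
- pot: Loose round steel pot with a closed flat top, 90 mm diameter, 46 mm high, about 0.45 kg, with a push-down cap in the middle of the top. Origin at the centre of its underside, z up. Starts within about 17 mm of the centre of a corner place with a single ring.
- cap_top (a point): Centre of the top face of the pot's black cap (34 mm diameter, 10 mm thick, on the pot's axis). 68 mm above the pot's underside when raised, 60 mm when home.
- cap (a joint): How far the cap is pushed down, in m: 0 fully raised, 0.008 fully home. It is held by friction of about 6 N and stays where it is left. Starts at 0 to 0.002.
- jar: Loose closed square jar, amber with a black lid, 72 x 72 mm, 66 mm high, 0.5 kg, origin at the centre of its underside. It stands on another corner place; not to be moved.
- slidebox: Orange slide box, 180 x 90 mm (its x and y), 32 mm high, loose on the bench at the -y side of the plate. Origin at the centre of its underside. Not to be moved.
- tube_a: Black eyepiece standing upright on the bench at the +y side of the plate, 46 mm diameter, 48 mm high. Origin at the centre of its underside. Not to be moved.
- tube_b: A second eyepiece like tube_a. Not to be moved.
There are look-alikes about, which are no part of the job. Several things have the shape of the dish; the one meant has the colours described above. Several things have the shape of the pot; the one meant has the colours described above.

How it is judged (in metres and radians):
On the way, in this order (a step that is already met when the one before it is completed fails the run):
1. the capped pot is centred on the double ring (within 12 mm) with its cap still up (pushed down less than 4 mm) (horizontal distance between pot and mark_double below 0.012 m and value of joint cap below 0.004 m), for 0.2 s.
2. the cap is pushed home (6.2 mm or more of its 8 mm) with the pot on the double ring (horizontal distance between pot and mark_double below 0.012 m and value of joint cap above 0.0062 m), for 0.2 s.
At the end, for the whole second after the job is handed in: The pot stands within 12 mm of the centre of the double ring with its cap pushed in by at least 6.2 mm; the dish stands within 12 mm of the centre of the square mark; both at rest; jar, slide box and eyepieces within 15 mm of where they started (all of step 2 and horizontal distance between dish and mark_square below 0.012 m and linear speed of each of pot, dish below 0.02 m/s and distance of each of jar, slidebox, tube_a, tube_b from where it was at the start of the episode below 0.015 m); the robot touches nothing.
It fails at once if the capped pot is lifted more than 10 mm off the warming plate, tipped by more than 0.2 rad, or leaves the plate (height (world z) of pot above 0.04 m or height (world z) of pot below 0.02 m or angle between pot's own z axis and vertical above 0.2 rad).
It fails at once if the open dish is lifted more than 10 mm off the warming plate, tipped by more than 0.2 rad, or leaves the plate (height (world z) of dish above 0.04 m or height (world z) of dish below 0.02 m or angle between dish's own z axis and vertical above 0.2 rad).
It fails at once if the square jar is moved more than 15 mm or tipped (distance of jar from where it was at the start of the episode above 0.015 m or angle between jar's own z axis and vertical above 0.2 rad).
It fails at once if the slide box or an eyepiece is moved more than 15 mm or tipped (distance of any of slidebox, tube_a, tube_b from where it was at the start of the episode above 0.015 m or angle between any of slidebox, tube_a, tube_b's own z axis and vertical above 0.2 rad).
It also fails if it takes over 72 s, if anything falls off the work surface, if the arm or the gripper's body presses on something with over 40 N, if the wrist force passes 120 N, or if a joint passes its speed limit or range.

### The arm

A 6-joint arm with a two-finger parallel gripper is mounted at the origin on the work surface. World frame = base frame: x ahead of the robot, y to its left, z up, the work surface at z = 0. Lengths are in mm, angles in rad, forces in N, time in s.
With the tool pointing down it reaches from about 325 to 875 mm from the base axis. Payload 4.4 kg.
Tool frame: the origin (TCP) lies midway between the tips of the shut fingers; the grasp point (between the pads) lies 19 mm behind it; z points along the fingers, x is the direction in which the jaws open and shut, and the axes are right-handed (so a half turn about z gives the same grasp; the last joint's range is limited). The gripper opens to 85 mm and grips with 20 to 120 N. Pads are 22 mm wide; open, the fingers measure 114 mm over their backs; the gripper's body (76 mm by 85 mm) begins 54 mm behind the grasp point. The pads swing forward as they close: fully open they stand 13 mm farther back than shut.
Start: joints at [-1.397, 0.207, 1.542, -0, 1.393, -0.15], TCP at [182.936, -545.125, 231.282] pointing down, gripper open.
Joint ranges: [-2.73, 2.73], [-0.86, 2.22], [0.23, 2.46], [-1.11, 4.25], [0.08, 2.63], [-2.82, 2.82]. Speed limits (rad/s): [2.79, 2.79, 3.14, 3.14, 3.14, 3.14].

### API

Orientations are given as a rotation vector (axis times angle).
In Python, from station import telemetry, imaging, order gives the robot as it stands.
- The arm moves only by the tool arm_command, never from a script. Its argument "motion" is one flat list of numbers, 7 for each row, row after row: the turn, a rotation vector about the tool's x, y, z in degrees, then the shift along the tool's x, y, z in mm, then the gripper command: -1 is shut, 1 is fully open, values between are in proportion. In form: [ax, ay, az, dx, dy, dz, fingers, ax, ay, az, dx, dy, dz, fingers, ...]. A call has 1 to 12 rows; each row is the pose to reach, as a shift and turn from the pose measured when the call began, along the tool's axes at that moment; what a row does not reach only later rows make up. A row lasts 1/12 s, in which the tool goes at most 41.7 mm and 7.16 degrees, less where a joint would pass 70% of its speed; a pose out of reach is approached as far as the arm can. A call with a gripper value outside its range is refused whole. The fingers move at their own pace and stop on an object; "newtons" is the grip in N (left out, the last holds). Time passes only in rows, so rows that repeat a pose let the fingers close. It gives the time, the measured TCP pose, the force and the opening at its end, in the units of the state.
- telemetry.get_state(): the state, without advancing time (a new reading comes with each control period).
- imaging.snapshot(name): name is "scene" or "top" or "wrist"; returns the picture (384x512x3 uint8, red, green, blue); there is no depth.
- imaging.camera_params(name): a dict with "mtx" (3x3 intrinsics, pixels), "world_from_camera" (4x4, takes a point from camera to world coordinates). Camera axes: x right, y up, looking along -z (the intrinsics and any distortion apply to the point x, -y, -z); pixel columns grow to the right and rows downward; lengths in mm; the calibration is good to about 2 mm. A picture is of the moment at which its call begins: read the wrist's pose just before it. camera_params takes no time and is no camera call; for the wrist camera it gives the pose at the moment of the call.
- order.close_job(): hands the job in, once; it reports no verdict.
The state is a dict: "t": time; "joint_pos": joint angles; "qd": joint speeds; "joint_efforts": joint torques, N m; "tool_pos": TCP position; "eef_rot": TCP orientation; "ft_force": force on the tool from outside, world axes, zero at the start; "wrist_torque": the same for the moment, N m; "finger_gap": opening from 0.0 (shut) to 1.0 (fully open).
Only numpy, scipy, OpenCV 4.12 (cv2) and the standard library are available. Lean on these libraries where they do the work, as an engineer would, in place of code of your own. Each camera call takes 0.05 s, during which the arm holds its last target. There are 200 camera calls.

## Working session

There is one attempt and no reset: what is moved stays moved. The work goes in short steps, Python scripts to look and compute and a tool call to move; the robot and the scene stay as the last step left them, time stands still between calls to the robot, and variables do not carry over. Pictures are saved under pics/ and viewed, about 8 in all and at most 12, crops included, and the job is handed in when it is done.

Besides the shell and the picture viewer there is one more tool, called after ">>>" as name(argument=value, ...) on one line, values as JSON. arm_command: Moves the arm, as the interface text tells. Its arguments: {"type":"object","properties":{"motion":{"type":"array","items":{"type":"number"}},"newtons":{"type":"number"}},"required":["motion"]}

```bash
mkdir -p pics; cat > h.py <<'E'
import numpy as np, cv2
from station import telemetry, imaging, order
def snap(cam,name):
    p=imaging.camera_params(cam); im=imaging.snapshot(cam); cv2.imwrite(f'pics/{name}.png',im[:,:,::-1]); return im,p
def ray(p,u,v,z):
    K=np.array(p['mtx']);T=np.array(p['world_from_camera'])
    d=np.linalg.inv(K)@[u,v,1]; d=T[:3,:3]@(d*[1,-1,-1]); o=T[:3,3]
    return o+d*(z-o[2])/d[2]
def proj(p,X):
    K=np.array(p['mtx']);T=np.linalg.inv(np.array(p['world_from_camera']))
    c=T[:3,:3]@X+T[:3,3]; q=K@(c*[1,-1,-1]); return q[:2]/q[2]
E
python3 - <<'E'
from h import *
im,p=snap('top','top1'); cv2.imwrite('pics/top1b.png',cv2.resize(im[:,:,::-1],(800,600),interpolation=cv2.INTER_CUBIC))
print(p); im,p2=snap('scene','scene1');print(p2)
print(telemetry.get_state())
E
```

```text
{'mtx': array([[397.44102141,   0.        , 257.35414176],
       [  0.        , 397.44102141, 190.13230851],
       [  0.        ,   0.        ,   1.        ]]), 'world_from_camera': array([[ 1.96297178e-02,  9.99298508e-01, -3.18930566e-02,
         4.85577055e+02],
       [-9.99311066e-01,  1.86050640e-02, -3.21129936e-02,
         8.99127425e-01],
       [-3.14970942e-02,  3.25014534e-02,  9.98975269e-01,
         1.18154029e+03],
       [ 0.00000000e+00,  0.00000000e+00,  0.00000000e+00,
         1.00000000e+00]])}
{'mtx': array([[358.76845568,   0.        , 262.30586421],
       [  0.        , 358.76845568, 189.33610632],
       [  0.        ,   0.        ,   1.        ]]), 'world_from_camera': array([[-1.22573680e-01, -5.60236974e-01,  8.19213175e-01,
         1.16025933e+03],
       [ 9.92339974e-01, -8.19896046e-02,  9.24071493e-02,
         9.09912200e+01],
       [ 1.53970625e-02,  8.24264665e-01,  5.65995312e-01,
         5.11412451e+02],
       [ 0.00000000e+00,  0.00000000e+00,  0.00000000e+00,
         1.00000000e+00]])}
{'t': 0.1, 'joint_pos': array([-1.39751303e+00,  2.07374490e-01,  1.54284747e+00,  8.05206439e-06,
        1.39350093e+00, -1.50486736e-01]), 'qd': array([ 0.00029617, -0.00050464, -0.00427483,  0.00134555,  0.00061132,
       -0.00018609]), 'joint_efforts': array([ 1.34371171e-04, -3.84090185e+01, -2.92548358e+01, -7.22207437e-05,
        4.88315360e-03,  6.63071347e-06]), 'tool_pos': array([ 182.80901292, -544.42741177,  230.20208327]), 'eef_rot': array([-2.54923051e+00,  1.83347574e+00,  2.38307114e-03]), 'ft_force': array([ 0.32078873, -0.2032804 , -0.42332755]), 'wrist_torque': array([-0.008432  , -0.02685548,  0.00914997]), 'finger_gap': 1.0002830365116704}
```

View pics/top1b.png

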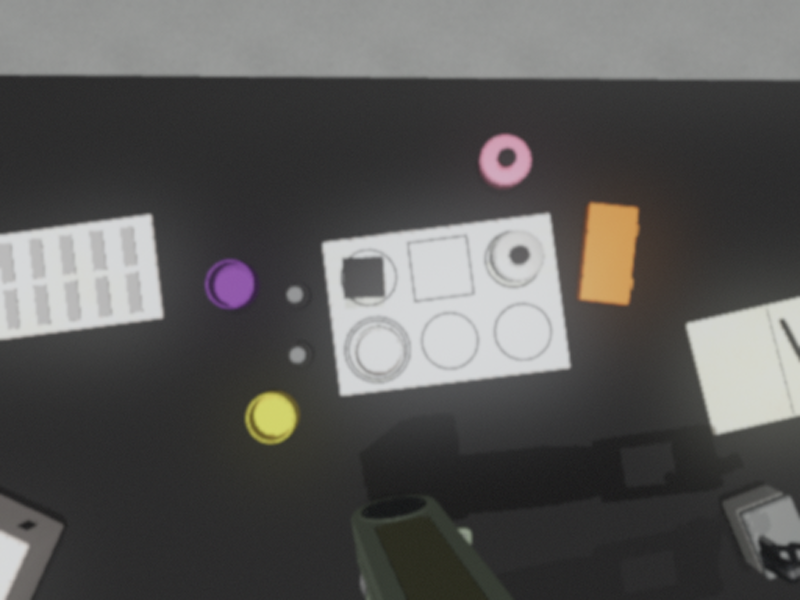

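View pics/scene1.png

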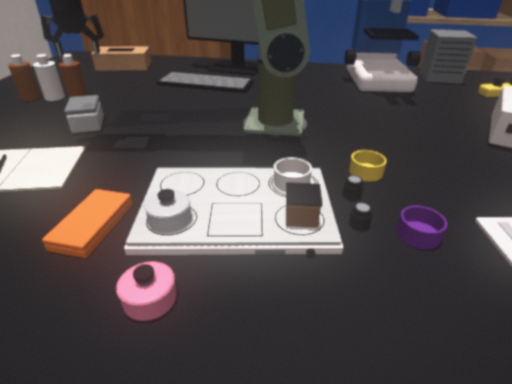

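The top view shows the plate at (322,241)-(570,396) in the 800x600 picture. On it:
- Dish on the double ring, near-left, at about (378,350).
- Pot far-right, cap at (519,254).
- Jar far-left, at (363,277).
- Square mark far-middle, at (441,268).

The pink, yellow and purple items are look-alikes off the plate.

```bash
cat >> h.py <<'E'
from scipy.spatial.transform import Rotation as R
def plan(xyz,yaw):
    "tool-frame turn(deg) and shift(mm) to TCP xyz with jaws along world yaw (rad), pointing down"
    s=telemetry.get_state(); R0=R.from_rotvec(s['eef_rot']); best=None
    for k in (0,np.pi):
        c,n=np.cos(yaw+k),np.sin(yaw+k)
        Rt=R.from_matrix(np.array([[c,n,0],[n,-c,0],[0,0,-1]]))
        r=np.degrees((R0.inv()*Rt).as_rotvec())
        if best is None or np.linalg.norm(r)<np.linalg.norm(best): best=r
    print('turn',best.round(2),'shift',R0.inv().apply(np.array(xyz)-s['tool_pos']).round(1),'t',round(s['t'],2),'tcp',s['tool_pos'].round(1),'j6',s['joint_pos'][5].round(2))
E
python3 - <<'E'
from h import *
p=imaging.camera_params('top'); im=cv2.imread('pics/top1.png')
g=cv2.cvtColor(im,cv2.COLOR_BGR2GRAY); m=(g>120).astype(np.uint8)
n,l,st,c=cv2.connectedComponentsWithStats(m); k=l[190,260+20] if l[190,280] else l[200,290]
pts=np.argwhere(l==k)[:,::-1].astype(float); print(st[k])
W=np.array([ray(p,u,v,30)[:2] for u,v in pts]).astype(np.float32)
r=cv2.minAreaRect(W); print(r)
ctr=np.array(r[0]); bx=cv2.boxPoints(r); print(bx)
e=[bx[1]-bx[0],bx[2]-bx[1]]; e=max(e,key=np.linalg.norm); e=e*np.sign(e[1]); ey=e/np.linalg.norm(e); ex=np.array([ey[1],-ey[0]])
print('yaw',np.arctan2(ex[1],ex[0]))
for i in(-67.5,67.5):
  for j in(-135,0,135):
    q=ctr+i*ex+j*ey; print(i,j,q.round(1),(proj(p,np.r_[q,30])/.64).round(1))
q=ray(p,519*.64,254*.64,98)[:2];print('pot',q,(q-ctr)@ex,(q-ctr)@ey)
q=ray(p,379*.64,350*.64,34)[:2];print('dish',q,(q-ctr)@ex,(q-ctr)@ey)
q=ray(p,363*.64,277*.64,96)[:2];print('jar',q,(q-ctr)@ex,(q-ctr)@ey)
T=np.linalg.inv(np.eye(4)); s=telemetry.get_state(); R0=R.from_rotvec(s['eef_rot']); w=imaging.camera_params('wrist')
C=w['world_from_camera']; print(R0.as_matrix().round(2)); print('cam in tool',R0.inv().apply(C[:3,3]-s['tool_pos']),'look',R0.inv().apply(-C[:3,2]),w['mtx'][0,0])
E
```

```text
[  206   136   160   118 14357]
((511.4182434082031, -40.81658935546875), (293.07415771484375, 430.3166198730469), 8.208304405212402)
[[ 335.6637   151.2161 ]
 [ 397.101   -274.69217]
 [ 687.1728  -232.84927]
 [ 625.7355   193.05899]]
yaw 0.14326191
-67.5 -135 [ 463.9 -184.1] [521.9 331. ]
-67.5 0 [444.6 -50.5] [449.1 340. ]
-67.5 135 [425.3  83.2] [376.7 348.9]
67.5 -135 [ 597.5 -164.8] [512.4 258.5]
67.5 0 [578.2 -31.2] [439.9 267.7]
67.5 135 [559.  102.4] [367.9 276.8]
pot [ 598.95491663 -166.26592355] 68.72921227365586 -136.6619949516345
dish [423.65423521  78.57231278] -69.81948053149762 130.69610570461248
jar [554.21388561 105.16472274] 63.199321957962795 138.37578198318081
[[ 0.32 -0.95 -0.  ]
 [-0.95 -0.32  0.  ]
 [-0.   -0.   -1.  ]]
cam in tool [  -0.31247898  -77.42479042 -144.05773032] look [-3.69452887e-04  3.02597746e-01  9.53118286e-01] 339.60507212425233
```

```bash
python3 - <<'E'
from h import *
plan([440,-200,230],-.55); plan([385,73,230],.143)
E
```

```text
turn [ -0.06   0.11 -39.94] shift [-244.7 -353.4    0.8] t 0.1 tcp [ 182.8 -544.4  230.2] j6 -0.15
turn [ -0.1    0.09 -79.64] shift [-521.  -388.1    1.4] t 0.1 tcp [ 182.8 -544.4  230.2] j6 -0.15
```

>>> arm_command(motion=[0,0,-6.66,-41,-59,0,1,0,0,-40,-245,-353,0,1,0,0,-40,-245,-353,0,1,0,0,-40,-245,-353,0,1,0,0,-40,-245,-353,0,1,0,0,-40,-245,-353,0,1,0,0,-40,-245,-353,0,1,0,0,-40,-245,-353,0,1,0,0,-40,-245,-353,0,1,0,0,-40,-245,-353,0,1,0,0,-40,-245,-353,0,1,0,0,-40,-245,-353,0,1], newtons=25)

```text
t: 1.1
tool_pos: [440.8, -196.6, 230.4]
eef_rot: [-3.023, 0.842, 0.002]
ft_force: [-0.4, -0.2, -0.3]
finger_gap: 0.997
```

```bash
python3 - <<'E'
from h import *
plan([385,73,230],.143)
E
```

```text
turn [ -0.19   0.07 -39.32] shift [-187.1 -202.     1.4] t 1.1 tcp [ 440.8 -196.6  230.4] j6 -0.06
```

>>> arm_command(motion=[0,0,-39.3,-187,-202,0,-0.1,0,0,-39.3,-187,-202,0,-0.1,0,0,-39.3,-187,-202,0,-0.1,0,0,-39.3,-187,-202,0,-0.1,0,0,-39.3,-187,-202,0,-0.1,0,0,-39.3,-187,-202,0,-0.1,0,0,-39.3,-187,-202,0,-0.1,0,0,-39.3,-187,-202,0,-0.1,0,0,-39.3,-187,-202,0,-0.1,0,0,-39.3,-187,-202,0,-0.1])

```text
t: 1.93
tool_pos: [385.3, 71.9, 231.3]
eef_rot: [-3.131, -0.223, 0.001]
ft_force: [0.0, 0.3, -0.4]
finger_gap: 0.452
```

```bash
python3 - <<'E'
from h import *
im,p=snap('wrist','w1'); plan([385,73,230],.143); print(telemetry.get_state()['finger_gap'])
np.save('pw1.npy',p,allow_pickle=True)
ex=np.array([np.cos(.143),np.sin(.143)]);ey=np.array([-ex[1],ex[0]])
c=np.array([511.4,-40.8])
a=im[:,:,::-1].copy()
for i in(-67.5,67.5):
  for j in(-135,0,135):
    cv2.drawMarker(a,tuple(int(k) for k in proj(p,np.r_[c+i*ex+j*ey,30]).round()),(0,0,255),1,8)
for t in np.linspace(0,6.28,60): # predicted dish rim
    q=np.array([423.7,78.6])+45*np.array([np.cos(t),np.sin(t)]); a=cv2.circle(a,tuple(int(k) for k in proj(p,np.r_[q,75]).round()),0,(0,255,0),-1)
cv2.imwrite('pics/w1b.png',cv2.resize(a,(800,600)))
E
```

```text
turn [-0.16  0.02 -0.12] shift [-0.2 -1.4  1.3] t 1.98 tcp [385.4  71.6 231.3] j6 -0.18
0.4489021670866492
```

View pics/w1b.png

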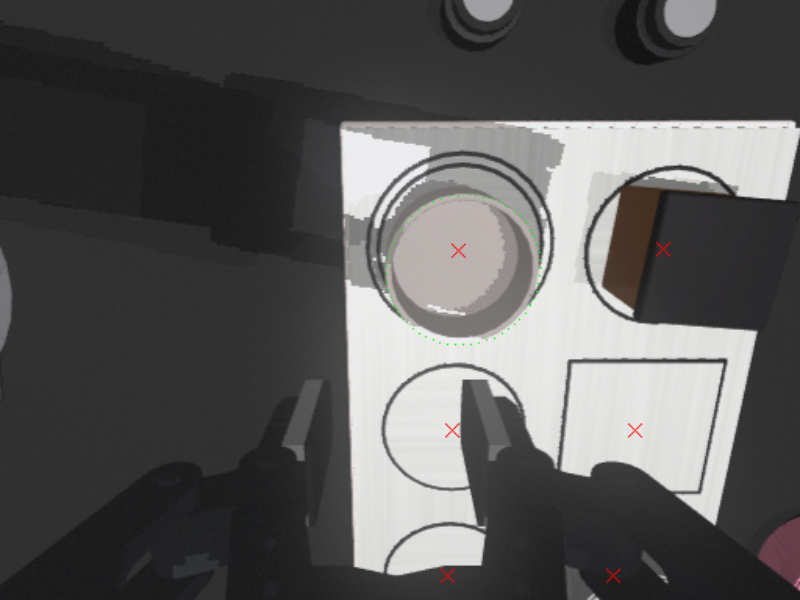

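Mark predictions (red crosses) fall on the ring and square centres. The predicted dish rim (green) matches the real rim, spanning (388–541, 194–343). I'll pinch the dish wall on its near side, with the jaws along plate x.

```bash
python3 - <<'E'
from h import *
plan([381.1,72.5,45],.143)
E
```

```text
turn [-0.16  0.02 -0.12] shift [ -4.1  -1.  186.3] t 1.98 tcp [385.4  71.6 231.3] j6 -0.18
```

>>> arm_command(motion=[0,0,0,-4,-1,30,-0.1,0,0,0,-4,-1,65,-0.1,0,0,0,-4,-1,100,-0.1,0,0,0,-4,-1,130,-0.1,0,0,0,-4,-1,155,-0.1,0,0,0,-4,-1,172,-0.1,0,0,0,-4,-1,182,-0.1,0,0,0,-4,-1,186,-0.1,0,0,0,-4,-1,186,-0.1,0,0,0,-4,-1,186,-0.1])

```text
t: 2.82
tool_pos: [381.9, 71.6, 45.6]
eef_rot: [-3.132, -0.218, -0.0]
ft_force: [-0.0, -0.8, 0.7]
finger_gap: 0.453
```

>>> arm_command(motion=[0,0,0,0,0,0,-0.5,0,0,0,0,0,0,-0.7,0,0,0,0,0,0,-1,0,0,0,0,0,0,-1,0,0,0,0,0,0,-1,0,0,0,0,0,0,-1], newtons=25)

```text
t: 3.32
tool_pos: [382.8, 71.6, 46.6]
eef_rot: [-3.132, -0.218, -0.003]
ft_force: [-0.7, -0.1, 6.6]
finger_gap: 0.066
```

```bash
python3 - <<'E'
from h import *
s=telemetry.get_state();print(s)
# dish centre after grasp = tcp+43 ex ; targets
ex=np.array([np.cos(.143),np.sin(.143)]);ey=np.array([-ex[1],ex[0]]);c=np.array([511.4,-40.8])
z=s['tool_pos'][2]
for a in((-70,0),(67.5,0)): plan(np.r_[c+(a[0]-43)*ex+a[1]*ey,z],.143)
E
```

```text
{'t': 3.3167, 'joint_pos': array([-0.04017452,  0.07609772,  2.1346704 ,  0.00288083,  0.92928585,
       -0.1810234 ]), 'qd': array([ 0.00104401,  0.00014691,  0.00059087,  0.00124974, -0.00039229,
        0.00040858]), 'joint_efforts': array([  0.11712763, -22.51284063, -19.93037581,   0.09635195,
        -0.44419186,  -0.05921748]), 'tool_pos': array([382.80449952,  71.61228958,  46.55809758]), 'eef_rot': array([-3.13187295e+00, -2.18215738e-01, -2.80069858e-03]), 'ft_force': array([-0.70177606, -0.07333044,  6.58778989]), 'wrist_torque': array([-0.05696133,  0.26888132, -0.05369962]), 'finger_gap': 0.06557264306318651}
turn [-0.11 -0.11 -0.22] shift [ -1.2 129.6  -0.3] t 3.32 tcp [382.8  71.6  46.6] j6 -0.18
turn [-0.11 -0.11 -0.22] shift [136.3 129.1   0. ] t 3.32 tcp [382.8  71.6  46.6] j6 -0.18
```

>>> arm_command(motion=[0,0,0,0,5,0,-1,0,0,0,0,15,0,-1,0,0,0,0,28,0,-1,0,0,0,0,42,0,-1,0,0,0,0,56,0,-1,0,0,0,0,70,0,-1,0,0,0,0,84,0,-1,0,0,0,0,98,0,-1,0,0,0,0,112,0,-1,0,0,0,0,122,0,-1,0,0,0,0,128,0,-1,0,0,0,0,130,0,-1])

```text
t: 4.32
tool_pos: [401.1, -57.3, 46.5]
eef_rot: [-3.131, -0.216, -0.003]
ft_force: [-0.3, 6.5, 7.8]
finger_gap: 0.064
```

```bash
python3 - <<'E'
from h import *
s=telemetry.get_state();print(s['ft_force'],s['finger_gap'])
ex=np.array([np.cos(.143),np.sin(.143)]);ey=np.array([-ex[1],ex[0]]);c=np.array([511.4,-40.8])
plan(np.r_[c+(67.5-43)*ex,46.6],.143)
E
```

```text
[-0.3331797   6.48589787  7.82994525] 0.06431253996984251
turn [-0.17 -0.13 -0.3 ] shift [136.1  -1.4   0.3] t 4.32 tcp [401.1 -57.3  46.5] j6 -0.5
```

>>> arm_command(motion=[0,0,0,5,0,0,-1,0,0,0,16,0,0,-1,0,0,0,30,0,0,-1,0,0,0,45,-1,0,-1,0,0,0,60,-1,0,-1,0,0,0,75,-1,0,-1,0,0,0,90,-1,0,-1,0,0,0,105,-1,0,-1,0,0,0,120,-1,0,-1,0,0,0,130,-1,0,-1,0,0,0,136,-1,0,-1,0,0,0,136,-1,0,-1])

```text
t: 5.32
tool_pos: [536.5, -37.7, 46.5]
eef_rot: [-3.131, -0.217, -0.005]
ft_force: [0.5, -0.6, 0.5]
finger_gap: 0.063
```

```bash
cat > chk.py <<'E'
from h import *
import sys
s=telemetry.get_state();print(s['ft_force'],s['finger_gap'])
im,p=snap('top',sys.argv[1]); a=cv2.resize(im[130:260,190:380,::-1],None,fx=4,fy=4,interpolation=cv2.INTER_CUBIC)
ex=np.array([np.cos(.143),np.sin(.143)]);ey=np.array([-ex[1],ex[0]]);c=np.array([511.4,-40.8])
def ring(q,r,z,col):
    for t in np.linspace(0,6.28,72):
        k=(proj(p,np.r_[q+r*np.array([np.cos(t),np.sin(t)]),z])-[190,130]+.5)*4; cv2.circle(a,tuple(int(i) for i in k.round()),0,col,-1)
ring(c+67.5*ex,45,75,(0,0,255)); ring(c-67.5*ex+135*ey,45,76,(255,0,0)); ring(c-67.5*ex+135*ey,17,float(sys.argv[2]),(255,0,0)); ring(c-67.5*ex,53,30,(0,150,0))
cv2.imwrite(f'pics/{sys.argv[1]}b.png',a)
plan(np.r_[c+(67.5-43)*ex,46.6],.143)
E
python3 chk.py top2 98
```

```text
[ 0.50824937 -0.55523433  0.47831669] 0.06348448446899028
turn [-0.14 -0.22 -0.28] shift [-0.7 -0.4 -0. ] t 5.37 tcp [536.4 -37.7  46.6] j6 -0.37
```

View pics/top2b.png

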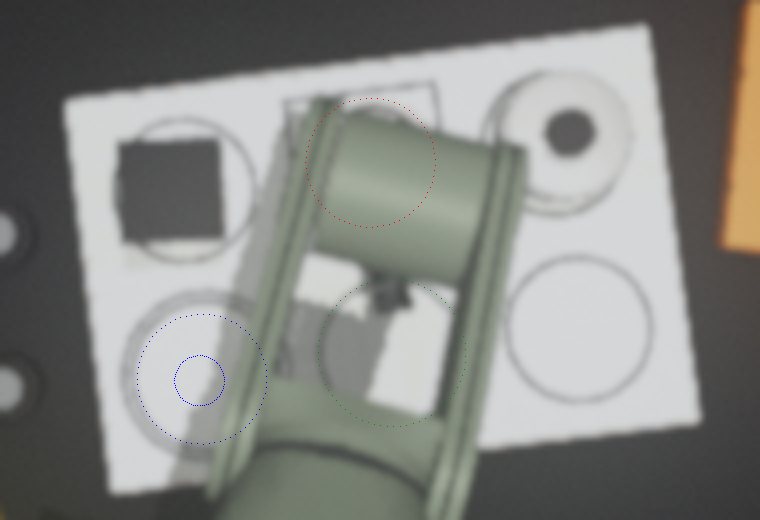

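The arm hides the dish here. I'll release, rise straight up and look with the wrist camera.

>>> arm_command(motion=[0,0,0,0,0,0,-0.7,0,0,0,0,0,0,-0.4,0,0,0,0,0,0,-0.2,0,0,0,0,0,0,-0.2,0,0,0,0,0,-20,-0.2,0,0,0,0,0,-55,-0.2,0,0,0,0,0,-95,-0.2,0,0,0,0,0,-135,-0.2,0,0,0,0,0,-175,-0.2,0,0,0,0,0,-185,-0.2,0,0,0,0,0,-185,-0.2])

```text
t: 6.28
tool_pos: [538.7, -38.9, 236.9]
eef_rot: [3.134, 0.217, 0.022]
ft_force: [0.5, 1.0, -0.3]
finger_gap: 0.401
```

```bash
python3 - <<'E'
from h import *
im,p=snap('wrist','w2'); print(telemetry.get_state()['finger_gap'])
ex=np.array([np.cos(.143),np.sin(.143)]);ey=np.array([-ex[1],ex[0]]);c=np.array([511.4,-40.8])
a=cv2.resize(im[:,:,::-1],(800,600))
def ring(q,r,z,col):
    for t in np.linspace(0,6.28,90):
        k=proj(p,np.r_[q+r*np.array([np.cos(t),np.sin(t)]),z])/.64; cv2.circle(a,tuple(int(i) for i in k.round()),0,col,-1)
ring(c+67.5*ex,45,75,(0,160,0)); ring(np.array([599,-166.3]),17,98,(0,0,255)); ring(c-67.5*ex,53,30,(255,0,0))
for i,j in((1,1),(1,-1),(-1,1),(-1,-1)): cv2.drawMarker(a,tuple(int(k) for k in (proj(p,np.r_[c+(67.5+56*i)*ex+56*j*ey,30])/.64).round()),(0,0,255),1,8)
cv2.imwrite('pics/w2b.png',a); plan([599,-166.3,200],.143)
E
```

```text
0.3992293209614977
turn [-0.04 -0.46 -0.28] shift [ 43.8 135.2  33.7] t 6.33 tcp [536.8 -38.5 233.5] j6 -0.37
```

View pics/w2b.png

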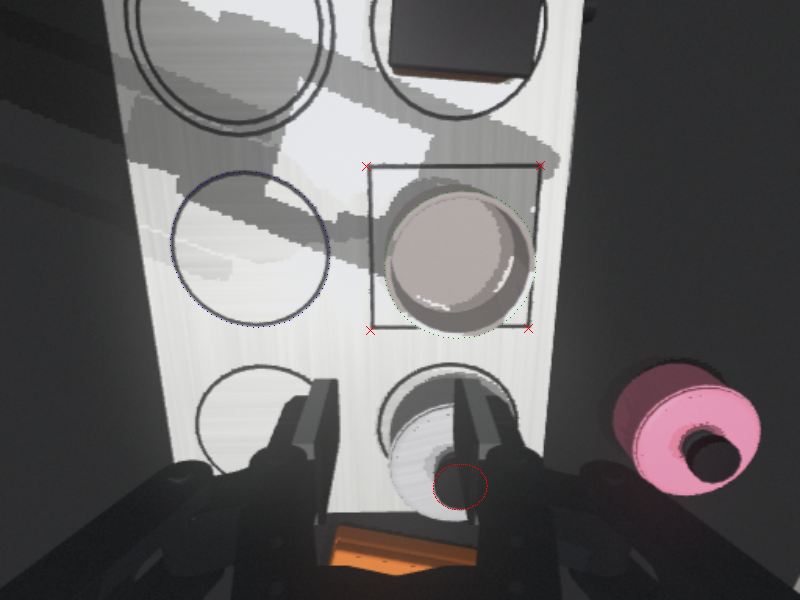

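The dish sits in the square: its rim matches the predicted rim within about 2 px. The pot's cap is at about (460,485), as predicted. Next I'll grip the cap and slide the pot along the near row.

>>> arm_command(motion=[0,0,0,10,33,0,0.4,0,0,0,22,68,0,0.4,0,0,0,33,102,0,0.4,0,0,0,43,130,0,0.4,0,0,0,44,135,0,0.4,0,0,0,44,135,35,0.4,0,0,0,44,135,70,0.4,0,0,0,44,135,100,0.4,0,0,0,44,135,125,0.4,0,0,0,44,135,135,0.4,0,0,0,44,135,135,0.4])

```text
t: 7.25
tool_pos: [595.5, -163.6, 92.7]
eef_rot: [-3.127, -0.216, 0.004]
ft_force: [-0.2, 0.2, -0.2]
finger_gap: 0.701
```

```bash
python3 - <<'E'
from h import *
im,p=snap('wrist','w3'); print(telemetry.get_state()['finger_gap'])
a=cv2.resize(im[:,:,::-1],(800,600))
def ring(q,r,z,col):
    for t in np.linspace(0,6.28,90):
        k=proj(p,np.r_[q+r*np.array([np.cos(t),np.sin(t)]),z])/.64; cv2.circle(a,tuple(int(i) for i in k.round()),0,col,-1)
ring(np.array([599,-166.3]),17,98,(0,0,255)); ring(np.array([599,-166.3]),45,76,(0,160,0))
cv2.imwrite('pics/w3b.png',a); plan([599,-166.3,79],.143)
E
```

```text
0.7035013255991017
turn [-0.24 -0.15 -0.27] shift [ 1.   1.9 16.8] t 7.3 tcp [ 597.7 -164.6   95.8] j6 -0.55
```

View pics/w3b.png

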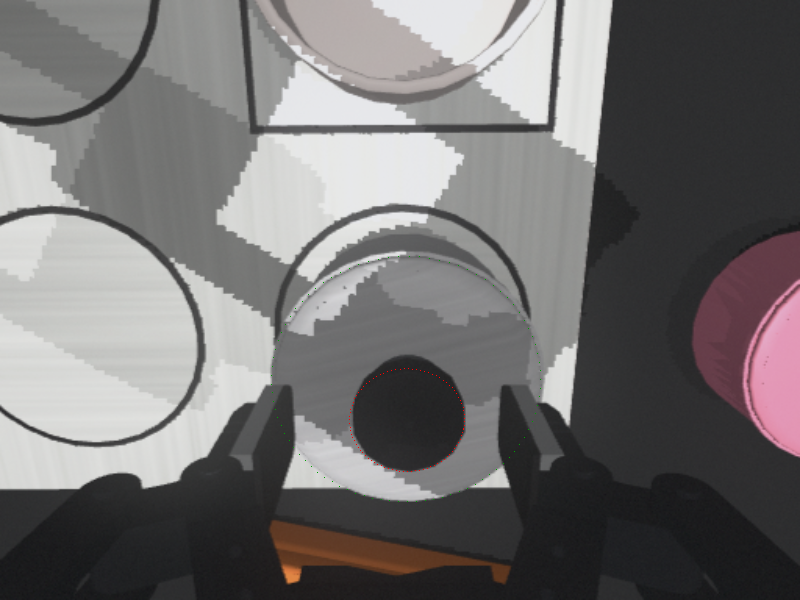

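The pot and cap outlines match the predictions and the cap lies between the pads. Descending and gripping.

>>> arm_command(motion=[0,0,0,1,2,10,0.4,0,0,0,1,2,16,0.4,0,0,0,1,2,17,0.4,0,0,0,1,2,17,0.2,0,0,0,1,2,17,0,0,0,0,1,2,17,-0.2,0,0,0,1,2,17,-0.4,0,0,0,1,2,17,-0.4,0,0,0,1,2,17,-0.4,0,0,0,1,2,17,-0.4], newtons=30)

```text
t: 8.13
tool_pos: [599.7, -166.6, 79.8]
eef_rot: [-3.13, -0.217, -0.006]
ft_force: [-0.4, 0.0, 4.6]
finger_gap: 0.378
```

```bash
python3 - <<'E'
from h import *
s=telemetry.get_state();print(s['ft_force'],s['finger_gap'])
ex=np.array([np.cos(.143),np.sin(.143)]);ey=np.array([-ex[1],ex[0]]);c=np.array([511.4,-40.8]);z=s['tool_pos'][2]
plan(np.r_[c-67.5*ex-136*ey,z],.143)
plan(np.r_[c-67.5*ex+135*ey,z],.143)
E
```

```text
[-4.16456361e-01  4.57035316e-03  4.57258589e+00] 0.3784167703030014
turn [-0.19 -0.24 -0.27] shift [-136.9   -0.5   -0.6] t 8.13 tcp [ 599.7 -166.6   79.8] j6 -0.55
turn [-0.19 -0.24 -0.27] shift [-138.2 -271.5    0.3] t 8.13 tcp [ 599.7 -166.6   79.8] j6 -0.55
```

>>> arm_command(motion=[0,0,0,-5,0,0,-0.5,0,0,0,-16,0,0,-0.5,0,0,0,-30,0,0,-0.5,0,0,0,-45,0,0,-0.5,0,0,0,-60,0,0,-0.5,0,0,0,-75,0,0,-0.5,0,0,0,-90,0,0,-0.5,0,0,0,-105,0,0,-0.5,0,0,0,-120,0,0,-0.5,0,0,0,-130,0,0,-0.5,0,0,0,-136,0,0,-0.5,0,0,0,-137,0,0,-0.5])

```text
t: 9.13
tool_pos: [463.5, -185.7, 79.4]
eef_rot: [-3.131, -0.216, -0.007]
ft_force: [2.5, 0.2, 2.2]
finger_gap: 0.38
```

```bash
python3 - <<'E'
from h import *
s=telemetry.get_state();print(s['ft_force'],s['finger_gap'])
ex=np.array([np.cos(.143),np.sin(.143)]);ey=np.array([-ex[1],ex[0]]);c=np.array([511.4,-40.8])
plan(np.r_[c-67.5*ex+135*ey,79.8],.143)
E
```

```text
[2.5062536  0.19259755 2.24171389] 0.37984224633069225
turn [-0.18 -0.27 -0.31] shift [  -0.9 -271.6    0.4] t 9.13 tcp [ 463.5 -185.7   79.4] j6 -0.7
```

>>> arm_command(motion=[0,0,0,0,-5,0,-0.5,0,0,0,0,-16,0,-0.5,0,0,0,0,-30,0,-0.5,0,0,0,0,-45,0,-0.5,0,0,0,0,-60,0,-0.5,0,0,0,0,-75,0,-0.5,0,0,0,0,-90,0,-0.5,0,0,0,0,-105,0,-0.5,0,0,0,0,-120,0,-0.5,0,0,0,0,-130,0,-0.5,0,0,0,0,-136,0,-0.5,0,0,0,0,-137,0,-0.5])

```text
t: 10.13
tool_pos: [442.9, -48.0, 78.7]
eef_rot: [-3.128, -0.218, -0.001]
ft_force: [-0.9, 0.8, -2.4]
finger_gap: 0.381
```

```bash
python3 - <<'E'
from h import *
s=telemetry.get_state();print(s['ft_force'],s['finger_gap'])
ex=np.array([np.cos(.143),np.sin(.143)]);ey=np.array([-ex[1],ex[0]]);c=np.array([511.4,-40.8])
plan(np.r_[c-67.5*ex+135*ey,79.6],.143)
E
```

```text
[-0.9417273   0.82947214 -2.38653946] 0.3812592893167096
turn [-0.31 -0.07 -0.21] shift [   0.8 -132.3   -0.2] t 10.13 tcp [442.9 -48.   78.7] j6 -0.45
```

>>> arm_command(motion=[0,0,0,0,-5,0,-0.5,0,0,0,0,-16,0,-0.5,0,0,0,0,-30,0,-0.5,0,0,0,0,-45,0,-0.5,0,0,0,0,-60,0,-0.5,0,0,0,1,-75,0,-0.5,0,0,0,1,-90,0,-0.5,0,0,0,1,-105,0,-0.5,0,0,0,1,-118,0,-0.5,0,0,0,1,-128,0,-0.5,0,0,0,1,-132,0,-0.5,0,0,0,1,-132,0,-0.5])

```text
t: 11.13
tool_pos: [424.8, 83.8, 79.0]
eef_rot: [-3.128, -0.22, 0.001]
ft_force: [0.2, 0.0, -4.2]
finger_gap: 0.379
```

```bash
python3 - <<'E'
from h import *
s=telemetry.get_state();print(s['ft_force'],s['finger_gap'])
im,p=snap('scene','s2')
ex=np.array([np.cos(.143),np.sin(.143)]);ey=np.array([-ex[1],ex[0]]);c=np.array([511.4,-40.8])
plan(np.r_[c-67.5*ex+135*ey,79.6],.143)
cv2.imwrite('pics/s2b.png',cv2.resize(im[130:280,120:350,::-1],None,fx=3.4,fy=3.4,interpolation=cv2.INTER_CUBIC))
E
```

```text
[ 1.60323205e-01  7.13198738e-04 -4.17850563e+00] 0.3787156095138802
turn [-0.31 -0.02 -0.16] shift [ 0.2 -0.1 -0.5] t 11.18 tcp [425.2  83.1  79.1] j6 -0.15
```

View pics/s2b.png

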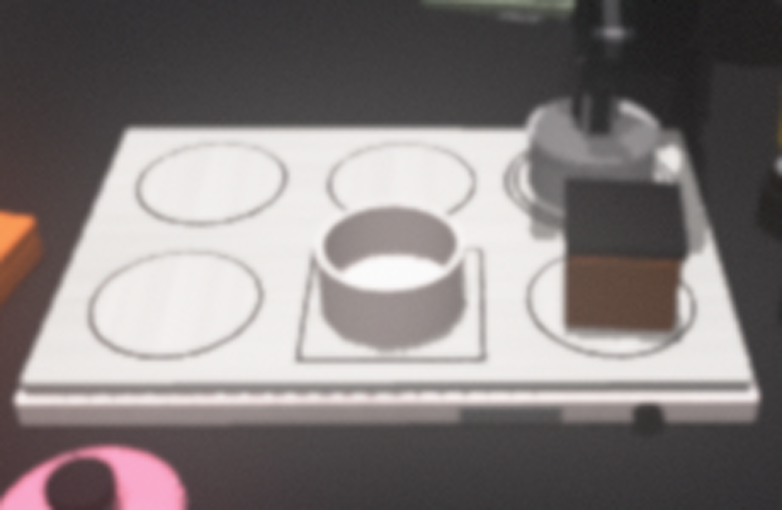

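The dish is in the square and the pot is on the double ring, with the jar undisturbed. Releasing, rising and shutting the fingers above the cap.

>>> arm_command(motion=[0,0,0,0,0,0,-0.2,0,0,0,0,0,0,0,0,0,0,0,0,0,0.3,0,0,0,0,0,0,0.3,0,0,0,0,0,-15,0.3,0,0,0,0,0,-35,0.3,0,0,0,0,0,-50,0.1,0,0,0,0,0,-50,-0.4,0,0,0,0,0,-50,-1,0,0,0,0,0,-50,-1,0,0,0,0,0,-50,-1,0,0,0,0,0,-50,-1])

```text
t: 12.18
tool_pos: [424.2, 82.8, 127.9]
eef_rot: [-3.128, -0.219, 0.004]
ft_force: [0.3, -0.6, -0.0]
finger_gap: -0.004
```

```bash
python3 - <<'E'
from h import *
im,p=snap('wrist','w4'); print(telemetry.get_state()['finger_gap'])
a=cv2.resize(im[:,:,::-1],(800,600))
ex=np.array([np.cos(.143),np.sin(.143)]);ey=np.array([-ex[1],ex[0]]);c=np.array([511.4,-40.8]);q0=c-67.5*ex+135*ey
def ring(q,r,z,col):
    for t in np.linspace(0,6.28,90):
        k=proj(p,np.r_[q+r*np.array([np.cos(t),np.sin(t)]),z])/.64; cv2.circle(a,tuple(int(i) for i in k.round()),0,col,-1)
ring(q0,17,98,(0,0,255)); ring(q0,45,76,(0,160,0)); ring(q0,62,30,(255,0,0))
cv2.imwrite('pics/w4b.png',a); plan(np.r_[q0,100],.143)
E
```

```text
0.0013496514780566668
turn [-0.33  0.1  -0.17] shift [ 1.1 -0.1 28.1] t 12.23 tcp [424.3  82.8 128.1] j6 -0.15
```

View pics/w4b.png

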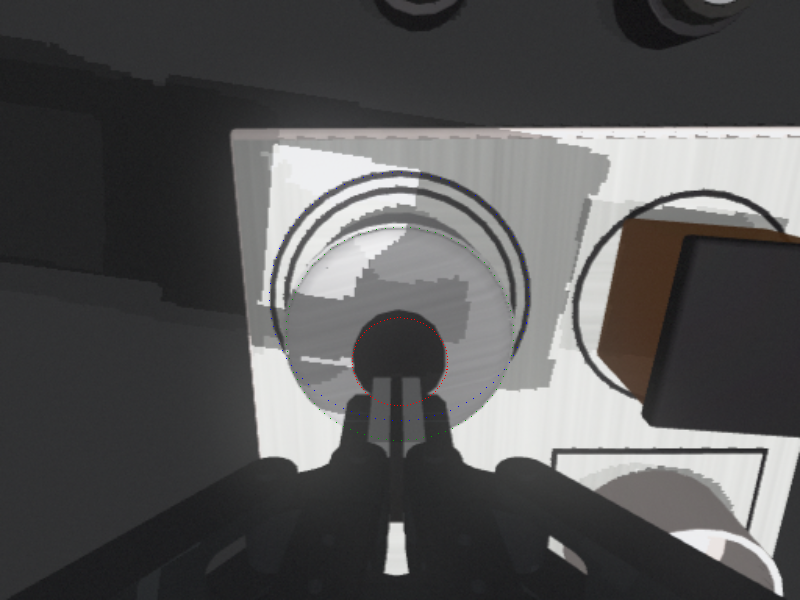

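The pot outline and outer ring match the predictions within 1–2 px, and the cap is still up. Now pressing it.

>>> arm_command(motion=[0,0,0,1,0,15,-1,0,0,0,1,0,25,-1,0,0,0,1,0,30,-1,0,0,0,1,0,33,-1,0,0,0,1,0,35,-1,0,0,0,1,0,37,-1,0,0,0,1,0,39,-1,0,0,0,1,0,40,-1,0,0,0,1,0,40,-1,0,0,0,1,0,40,-1])

```text
t: 13.07
tool_pos: [424.1, 83.2, 89.9]
eef_rot: [-3.128, -0.22, 0.009]
ft_force: [-8.7, -0.8, 18.3]
finger_gap: -0.005
```

>>> arm_command(motion=[0,0,0,0,0,0,-1,0,0,0,0,0,1,-1,0,0,0,0,0,1,-1,0,0,0,0,0,0,-1,0,0,0,0,0,-15,-1,0,0,0,0,0,-40,-1,0,0,0,0,0,-80,-1,0,0,0,0,0,-120,-1,0,0,0,0,0,-130,-1,0,0,0,0,0,-130,-1,0,0,0,0,0,-130,-1])

```text
t: 13.98
tool_pos: [425.1, 82.5, 219.8]
eef_rot: [-3.128, -0.22, 0.008]
ft_force: [-0.2, 1.3, -0.5]
finger_gap: 0.002
```

```bash
python3 - <<'E'
from h import *
im,p=snap('wrist','w5'); print(telemetry.get_state()['ft_force'])
a=cv2.resize(im[:,:,::-1],(800,600))
ex=np.array([np.cos(.143),np.sin(.143)]);ey=np.array([-ex[1],ex[0]]);c=np.array([511.4,-40.8]);q0=c-67.5*ex+135*ey
def ring(q,r,z,col):
    for t in np.linspace(0,6.28,90):
        k=proj(p,np.r_[q+r*np.array([np.cos(t),np.sin(t)]),z])/.64; cv2.circle(a,tuple(int(i) for i in k.round()),0,col,-1)
ring(q0,17,90,(0,0,255)); ring(q0,45,76,(0,160,0)); ring(q0,62,30,(255,0,0)); ring(c+67.5*ex,45,75,(0,160,0))
cv2.imwrite('pics/w5b.png',a)
E
```

```text
[-0.53028087 -0.16809064 -0.74109544]
```

View pics/w5b.png

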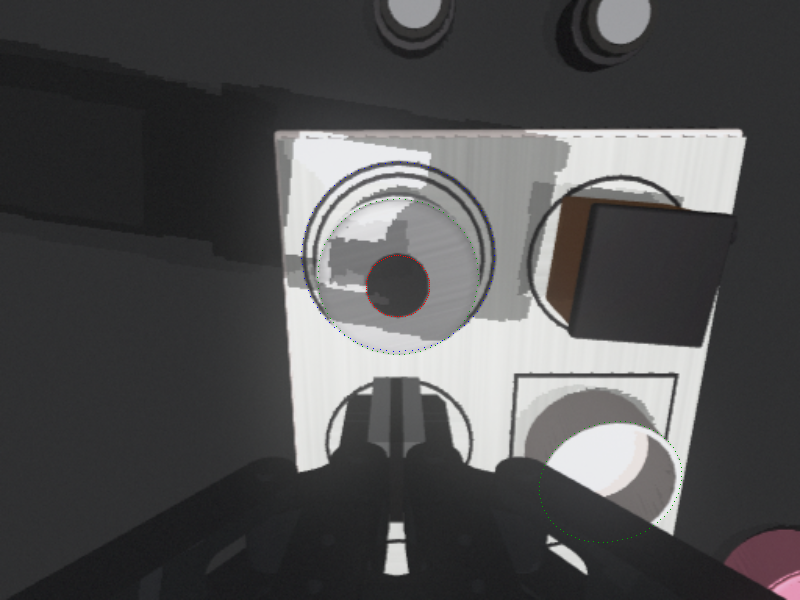

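```bash
python3 -c "
from h import *
print(order.close_job())"
```

```text
the job is handed in; nothing more can be done
None
```

The dish is on the square mark, the pot is on the double ring with its cap pushed home, and the job is handed in at about 14 s. No verdict was reported.

- **Dish:** I slid it by a grip on its wall, along the near row and then out to the square, keeping clear of the jar.
- **Pot:** I slid it by its cap, round the near row to the double ring. The cap was still up when I released it.
- **Cap:** I pressed it with the shut fingers until the tip stopped at z ≈ 89.9 mm with 18 N on the tool; fully home is 90 mm. There was also about 9 N of sideways force, but the picture afterwards showed the pot had not shifted.

**Last checks:**
- The wrist picture after pressing showed the pot, cap and double ring matching their predicted outlines to about 1–2 mm.
- The dish matched its predicted rim within about 2 mm when released, and nothing touched it after that. In the last picture the fingers partly hid it.
- The jar and eyepieces looked unmoved. The arm never went near the slide box, but I did not check it closely at the end.
- The gripper was clear of everything, and no check failed or disagreed.

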